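# Fit the bonding-jig cover over its locating pin and hold it pressed

## Robot

A 6-joint arm with a two-finger parallel gripper is mounted at the origin on a cart in front of the work surface, level with it; the furniture and walls round the work are solid. World frame = base frame: x ahead of the robot, y to its left, z up, the work surface at z = 0. Lengths are in m, angles in rad, forces in N, time in s.
With the tool pointing down it reaches from about 0.3 to 0.875 m from the base axis. Payload 6.4 kg.
Tool frame: the origin (TCP) lies at the very end of the fingers, on their centre line; the grasp point (between the pads) lies 19 mm behind it; z points along the fingers, y is the direction in which the jaws open and shut (so a half turn about z gives the same grasp; the last joint's range is limited). The gripper opens to 85 mm and grips with 20 to 120 N. Pads are 22 mm wide; open, the fingers measure 114 mm over their backs; the gripper's body (76 mm by 85 mm) begins 54 mm behind the grasp point. The pads swing forward as they close: fully open they stand 13 mm farther back than shut.
Start: joints at [1.12, 0.181, 1.607, -0, 1.354, -0.206], TCP at [0.139, 0.558, 0.231] pointing down, gripper open.
Joint ranges: [-2.99, 2.99], [-0.89, 2.07], [0.3, 2.58], [-1.14, 4.28], [0, 2.63], [-3.12, 3.12]. Speed limits (rad/s): [2.57, 2.57, 3.01, 3.14, 3.14, 3.14].

## Interface

Orientations are given as a unit quaternion [w, x, y, z].
In Python, from bench import telemetry, imaging, ctrl gives the robot as it stands.
- The arm moves only by the shell command python3 -m pendant 'ROWS' [OPENING]. ROWS is JSON, a list that holds one entry, the list of rows, each a list of 6 numbers: the shift along the tool's x, y, z in units of 200 mm (1.0 is 200 mm), then the turn, a rotation vector about the tool's x, y, z in units of pi rad (1.0 is pi rad). In form: [[[tx, ty, tz, rx, ry, rz], ...]]. A call has 1 to 12 rows; each row shifts and turns the pose as measured when the row begins, along the tool's axes as they then stand; what a row does not reach is not made up. A row lasts 1/8 s, in which the tool goes at most 62.5 mm and 10.7 degrees, less where a joint would pass 70% of its speed; a pose out of reach is approached as far as the arm can. A call with a number of a shift or a turn outside -1 to 1 is refused whole. A call with a gripper value outside its range is refused whole. OPENING is the closure, from 0 (fully open) to 1 (shut), set as the call begins (- or left out, the last holds). The fingers move at their own pace and stop on an object; the grip force is fixed at half the most. Time passes only in rows, so rows that do not move let the fingers close. It gives the time, the measured TCP pose, the force and the opening at its end, in the units of the state.
- telemetry.get_obs(): the state, without advancing time (a new reading comes with each control period).
- imaging.camera(name): name is "scene" or "top" or "wrist"; returns a dict with "pixels" (420x560x3 uint8, blue, green, red), "vfov" (degrees; the focal length in pixels is half the picture's height over the tangent of half this angle, whatever the lens; pixels are square), "cx", "cy" (the principal point, pixels), "R" (3x3) and "t" (3): a world point X has camera coordinates R X + t. Camera axes: x right, y down, z forward; pixel columns grow to the right and rows downward; lengths in m; the calibration is good to about 2 mm. A picture is of the moment at which its call begins. There is no depth.
- ctrl.hand_in(): hands the job in, once; it reports no verdict.
The state is a dict: "time_s": time; "q": joint angles; "dq": joint speeds; "joint_efforts": joint torques, N m; "eef_pos": TCP position; "eef_rot": TCP orientation; "wrist_force": force on the tool from outside, world axes, zero at the start; "torque": the same for the moment, N m; "opening": opening from 0.0 (shut) to 1.0 (fully open).
Only numpy, scipy, OpenCV 4.12 (cv2) and the standard library are available. Lean on these libraries where they do the work, as an engineer would, in place of code of your own. Each camera call takes 0.05 s, during which the arm holds its last target.

## Task

Two glass slides are being cemented on the sprung bed of the bonding jig. Pick up the jig cover, the grey plate with a bar handle, set it gently between the jig's two cheeks and work it along until the slot hidden in its underside drops over the locating pin and it lies flat on the slides, then press it so that the sprung bed goes down about 5 mm. Finish while still holding it pressed down, and leave the other things on the bench alone.

Things in the scene. Friction and masses are not known exactly. Their poses are not given: they have to be found in the camera images.
- jig: Fixed bonding jig: dark base plate 170 x 106 x 12 mm; origin at the centre of its underside on the bench, z up, x along its length. Two upright aluminium cheeks along x, 120 mm long, inner faces at y = +43 and -43 mm, tops flared outwards, 59 mm above the bench; both ends open. Between them lies the sprung bed.
- pin_line (a point): Point fixed to the jig on its centre line, 41 mm above the bench; axes as the jig's. The upright steel locating pin (10 mm thick, last 3.5 mm tapered to 5 mm) stands on this line through a window in the bed, its top at this height. The pin's x differs from run to run, anywhere from -20 to +20 mm from here, and must be seen or felt for. It does not move.
- bed_top (a point): Centre of the sprung bed at the height of the top of the glass slides, 32 mm above the bench when not pressed; axes as the jig's. Two glass slides, each 76 x 24 mm, long side along x, lie fixed on the bed, centred at y = +26.5 and -26.5 mm.
- bed (a joint): How far the sprung bed is pressed down, m: 0 at rest, stop at 0.009. It does not sink under the cover's weight alone. A push on the cover of about 3 to 4 N starts it and each further mm takes 0.8 N (7 to 8 N at 5 mm).
- cover: Loose grey jig cover, 0.2 to 0.3 kg: plate 100 (x) x 80 (y) x 12 mm with a 50 x 50 mm hub, hub top 24 mm above the underside. Origin: centre of the underside, z up. Blind slot in the middle of the underside: 13 mm along x, 20 mm along y, 20 mm deep. Same after a half turn. Goes on x along the jig's x, 3 mm play at each cheek; riding on the pin the underside is at 41 mm, on the slides 32.
- handle (a point): Middle of the cover's black upright bar handle, 48 mm above the cover's underside; axes as the cover's. The bar is 14 mm (x) by 44 mm (y) and reaches from 24 to 60 mm above the underside, so fingers close along x.
- torch: Black hand torch lying on the bench, 104 mm long, 32 mm thick; bystander. Origin at the centre of its underside.
- dish: Glass petri dish, 99 mm across, 16 mm high; bystander. Origin at the centre of its underside.
- rock: Grey mineral lump, 30 x 36 x 21 mm; bystander. Origin at the centre of its underside.
Not all that is in view belongs to the job. There is more than one size of the cover; the job needs the larger.

How it is judged:
By the outcome, as a careful person would: the job done as asked, in the order asked, and still so for the second after the job is handed in, while the arm keeps its last pose, push and grip.
It also fails if it takes over 64 s, if anything falls off the work surface, if the arm or the gripper's body presses on something with over 40 N, if the wrist force passes 120 N, or if a joint passes its speed limit or range.

## Working session

There is one attempt and no reset: what is moved stays moved. The work goes in short steps, Python scripts to look and compute and a shell command to move; the robot and the scene stay as the last step left them, time stands still between calls to the robot, and variables do not carry over. Pictures are saved under pics/ and viewed, and the job is handed in when it is done.

```bash
mkdir -p pics; ls; python3 - <<'E'
from bench import telemetry, imaging, ctrl
import cv2
print(telemetry.get_obs())
for n in ["scene","top","wrist"]:
    c=imaging.camera(n); cv2.imwrite(f"pics/{n}0.png",c["pixels"]); print(n,c["vfov"],c["cx"],c["cy"],c["R"],c["t"],[k for k in c])
E
```

```text
pics
{'time_s': 0.0, 'q': array([ 1.11967498e+00,  1.81530165e-01,  1.60797974e+00, -3.62158543e-06,
        1.35379723e+00, -2.06306117e-01]), 'dq': array([-7.74230691e-05, -7.00647885e-04,  1.01583366e-03, -2.63843686e-04,
       -2.57381658e-04, -1.39327586e-03]), 'joint_efforts': array([-1.15426556e-03, -4.44875801e+01, -3.51337659e+01, -3.08788904e-04,
        9.17625788e-03, -3.06558000e-06]), 'eef_pos': array([0.13911524, 0.55736422, 0.23040393]), 'eef_rot': array([-2.75065121e-04,  1.22101726e-01,  9.92517221e-01, -8.11910316e-04]), 'wrist_force': array([0.40076992, 0.56741012, 0.54708466]), 'torque': array([-0.01017912,  0.02527504,  0.01820363]), 'opening': 1.0024693046514959}
scene 54.41519348898543 282.5838419411033 205.97031067550407 [[ 0.85586836 -0.51708179  0.01076028]
 [-0.38618323 -0.65276875 -0.65173266]
 [ 0.34402306  0.55364192 -0.75837244]] [-0.40518138  0.32302613  0.70345586] ['pixels', 'vfov', 'cx', 'cy', 'R', 't']
top 54.15530700568504 281.83576939827213 209.3748290193843 [[-0.02203831 -0.9996387  -0.01538801]
 [-0.98149168  0.02456184 -0.18992315]
 [ 0.19023249  0.01091762 -0.98167836]] [0.16417344 0.55058315 1.09981522] ['pixels', 'vfov', 'cx', 'cy', 'R', 't']
wrist 61.40090130693715 276.4277418398221 209.91922549154765 [[ 2.43601100e-01  9.69875472e-01 -2.68504463e-04]
 [ 9.26712330e-01 -2.32678238e-01  2.95067948e-01]
 [ 2.86116691e-01 -7.21277032e-02 -9.55476234e-01]] [-0.5748498  -0.03683651  0.37828879] ['pixels', 'vfov', 'cx', 'cy', 'R', 't']
```

View pics/scene0.png

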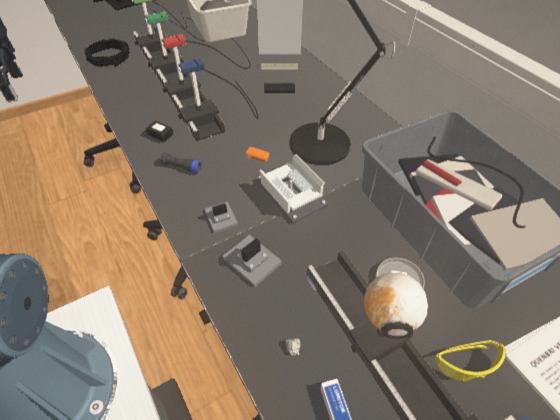

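View pics/top0.png

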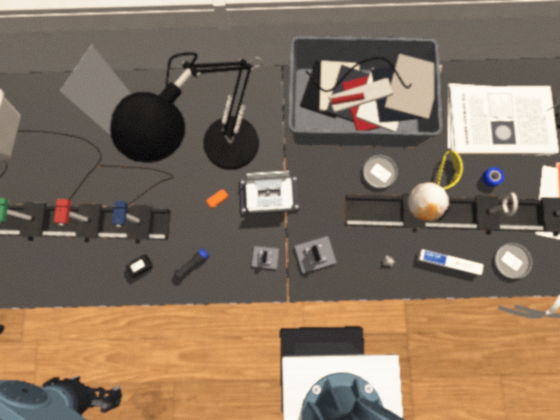

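View pics/wrist0.png

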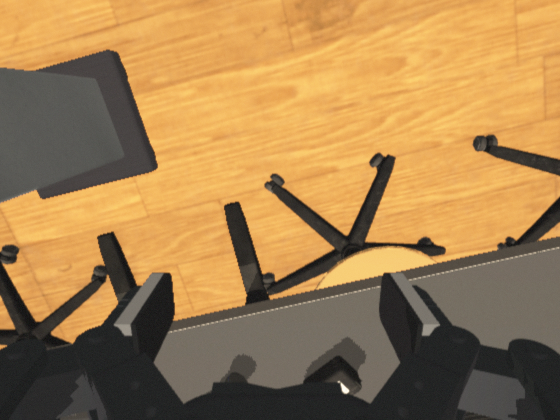

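The larger cover is at about (315,255) in top and (250,260) in scene. The smaller one is at (265,258) in top, and the jig at (270,195) in top and (292,188) in scene. I'll zoom in on both views.

```bash
python3 - <<'E'
import cv2,numpy as np
t=cv2.imread("pics/top0.png"); s=cv2.imread("pics/scene0.png")
a=cv2.resize(t[160:285,225:350],(600,600),interpolation=cv2.INTER_CUBIC)
b=cv2.resize(s[150:290,200:340],(600,600),interpolation=cv2.INTER_CUBIC)
cv2.imwrite("pics/ztop.png",a);cv2.imwrite("pics/zscene.png",b)
E
```

```text
(no output)
```

View pics/ztop.png

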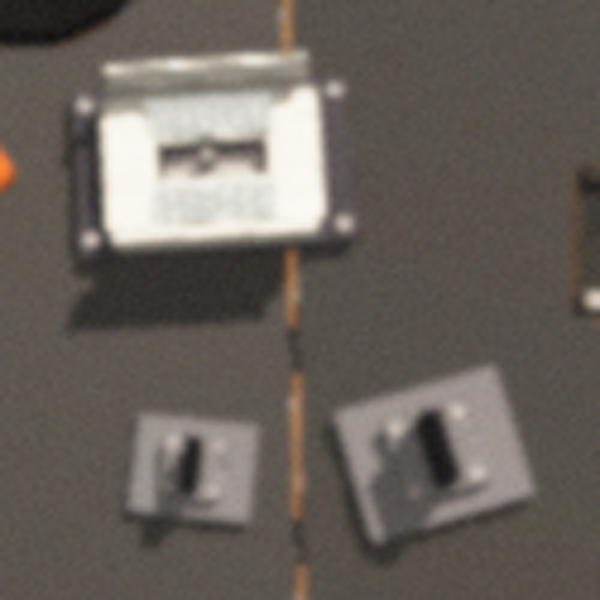

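View pics/zscene.png

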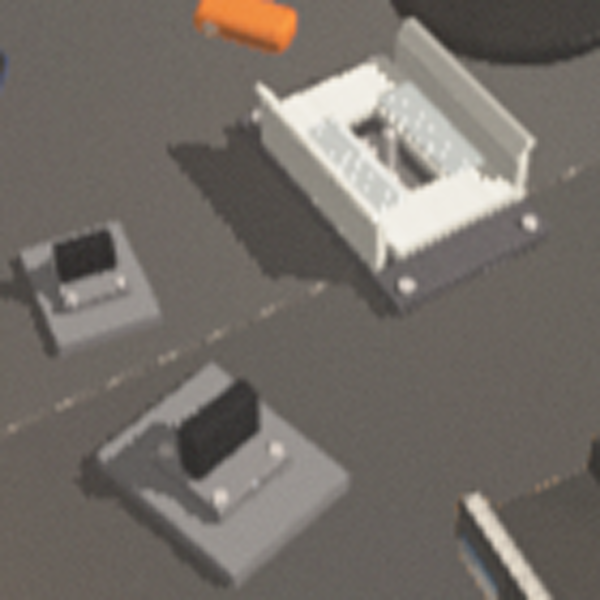

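```bash
cat > h.py <<'E'
import numpy as np, cv2
from bench import telemetry, imaging, ctrl
def ray(c,u,v):
    f=210/np.tan(np.radians(c["vfov"]/2)); R=np.array(c["R"]);t=np.array(c["t"])
    d=R.T@np.array([(u-c["cx"])/f,(v-c["cy"])/f,1]); o=-R.T@t
    return o,d
def onz(c,u,v,z):
    o,d=ray(c,u,v); return o+d*(z-o[2])/d[2]
def proj(c,X):
    f=210/np.tan(np.radians(c["vfov"]/2)); p=np.array(c["R"])@np.array(X)+np.array(c["t"])
    return np.array([c["cx"]+f*p[0]/p[2],c["cy"]+f*p[1]/p[2]])
def tri(c1,p1,c2,p2):
    A=[];b=[]
    for c,p in((c1,p1),(c2,p2)):
        o,d=ray(c,*p); d/=np.linalg.norm(d); P=np.eye(3)-np.outer(d,d); A.append(P);b.append(P@o)
    return np.linalg.lstsq(np.vstack(A),np.hstack(b),rcond=None)[0]
E
python3 - <<'E'
from h import *
T=imaging.camera("top");S=imaging.camera("scene")
zt=lambda p:(225+p[0]/4.8-.4,160+p[1]/4.8-.4)
zs=lambda p:(200+p[0]/4.286-.4,150+p[1]/4.286-.4)
print("cover corners top")
for p in [(335,410),(495,367),(533,493),(378,543)]: print(p,onz(T,*zt(p),.012).round(4))
print("cover corners scene")
for p in [(100,455),(212,365),(350,478),(235,575)]: print(p,onz(S,*zs(p),.012).round(4))
print("screws")
for p in [(84,105),(335,88),(345,222),(91,240)]: print(p,onz(T,*zt(p),.014).round(4))
for p in [(530,222),(407,285)]: print(p,onz(S,*zs(p),.014).round(4))
print("pin",onz(T,*zt((207,153)),.041), onz(S,*zs((392,135)),.041))
print("handle top",onz(T,*zt((432,412)),.06),onz(T,*zt((440,470)),.06))
E
```

```text
cover corners top
(335, 410) [0.4576 0.118  0.012 ]
(495, 367) [0.4811 0.0216 0.012 ]
(533, 493) [0.4057 0.0024 0.012 ]
(378, 543) [0.3786 0.0949 0.012 ]
cover corners scene
(100, 455) [0.3804 0.094  0.012 ]
(212, 365) [0.455  0.1149 0.012 ]
(350, 478) [0.481  0.0183 0.012 ]
(235, 575) [ 0.4059 -0.0005  0.012 ]
screws
(84, 105) [0.6488 0.267  0.014 ]
(335, 88) [0.6556 0.1125 0.014 ]
(345, 222) [0.5714 0.1088 0.014 ]
(91, 240) [0.5642 0.2631 0.014 ]
(530, 222) [0.6541 0.1107 0.014 ]
(407, 285) [0.5706 0.1073 0.014 ]
pin [0.61009003 0.19062253 0.041     ] [0.60887138 0.18554573 0.041     ]
handle top [0.4501255  0.06344164 0.06      ] [0.4170147  0.06012748 0.06      ]
```

The cover's centre is about (0.430, 0.058) with its x axis at 105°. The jig's centre is about (0.609, 0.187) with its x axis at -87.4°, and the pin is near jig x ≈ -1 mm ±2. I'm moving above the cover now.

```bash
cat >> h.py <<'E'
from scipy.spatial.transform import Rotation as Ro
def go(x,y,z,yaw,quiet=0):
    """needed shift in tool axes (units of 200mm), and turn (units of pi); yaw=world angle deg of tool y (mod 180), tool down"""
    o=telemetry.get_obs(); q=o["eef_rot"]; R=Ro.from_quat([q[1],q[2],q[3],q[0]]).as_matrix()
    d=R.T@(np.array([x,y,z])-o["eef_pos"])
    a=np.radians(yaw); ty=np.array([np.cos(a),np.sin(a),0])
    if ty@R[:,1]<0: ty=-ty
    tz=np.array([0,0,-1.]); G=np.column_stack([np.cross(ty,tz),ty,tz])
    rv=Ro.from_matrix(R.T@G).as_rotvec()
    print("t",o["time_s"],"pos",o["eef_pos"].round(4),"q",o["q"].round(2),"F",o["wrist_force"].round(2),"M",o["torque"].round(2),"open",round(o["opening"],3))
    print("yaw",np.degrees(np.arctan2(R[1,1],R[0,1])).round(2),"tilt",np.degrees(R[:2,2]).round(2),"SHIFT/200mm",(d/.2).round(4),"TURN/pi",(rv/np.pi).round(4))
E
python3 -m pendant '[[[-0.168,-0.172,0,0,0,0],[-0.168,-0.172,0,0,0,0],[-0.168,-0.172,0,0,0,0],[-0.168,-0.172,0,0,0,0],[-0.168,-0.172,0,0,0,0],[-0.168,-0.172,0,0,0,0],[-0.168,-0.172,0,0,0,0],[-0.168,-0.172,0,0,0,0],[-0.168,-0.172,0,0,0,0],[-0.168,-0.172,0,0,0,0],[-0.168,-0.172,0,0,0,0],[-0.168,-0.172,0,0,0,0]]]' 0
python3 -c "
from h import *
go(.430,.058,.2,105)"
```

```text
time_s: 1.75
eef_pos: [0.4384, 0.0469, 0.232]
eef_rot: [0.003, 0.119, 0.993, 0.001]
wrist_force: [0.4, 0.6, -0.6]
opening: 0.998
t 1.75 pos [0.4384 0.0469 0.232 ] q [-0.17 -0.14  1.93  0.    1.34 -1.5 ] F [ 0.36  0.61 -0.55] M [-0.01 -0.02  0.02] open 0.998
yaw 76.36 tilt [0.33 0.05] SHIFT/200mm [0.0546 0.0437 0.1596] TURN/pi [ 0.0003  0.0018 -0.1591]
```

```bash

python3 -m pendant '[[[0.055,0.044,0,0,0.002,0],[0,0,0,0,0,-0.053],[0,0,0,0,0,-0.053],[0,0,0,0,0,-0.053],[0,0,0,0,0,0],[0,0,0,0,0,0]]]' 0
python3 - <<'E'
from h import *
c=imaging.camera("wrist");cv2.imwrite("pics/w1.png",c["pixels"]); import pickle; pickle.dump(c,open("w1.pkl","wb"))
go(.430,.058,.2,105)
E
```

```text
time_s: 2.5
eef_pos: [0.428, 0.0587, 0.2313]
eef_rot: [-0.001, -0.134, 0.991, 0.002]
wrist_force: [0.5, -0.6, -0.7]
opening: 0.999
t 2.55 pos [0.428  0.0586 0.2313] q [-0.14 -0.15  1.94  0.    1.35 -1.98] F [-0.62  0.36  0.2 ] M [-0.03 -0.04 -0.03] open 0.997
yaw 105.37 tilt [-0.19  0.22] SHIFT/200mm [-0.0091 -0.0064  0.1563] TURN/pi [ 0.0015 -0.0007  0.0021]
```

View pics/w1.png

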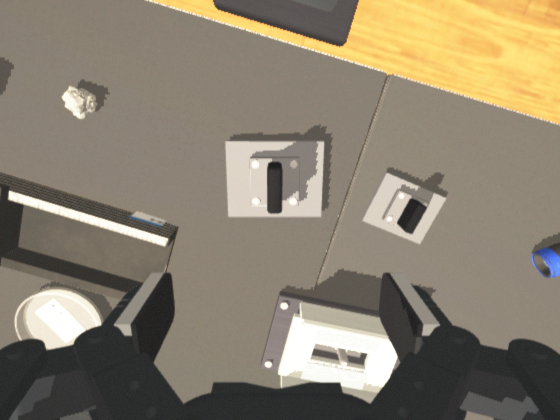

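The wrist view shows the cover plate at (225–323, 139–217) with its handle at x≈275, and the jig with its pin near (348,358). I'll measure from this view.

```bash
python3 - <<'E'
from h import *
import pickle
c=pickle.load(open("w1.pkl","rb"))
P=[onz(c,*p,.012) for p in [(225,141),(323,139),(323,216),(228,217)]]
print(np.round(P,4),np.mean(P,0).round(4))
d=P[0]-P[1];print(np.degrees(np.arctan2(d[1],d[0])),np.linalg.norm(d)); d=P[3]-P[2];print(np.degrees(np.arctan2(d[1],d[0])))
print("handle top",onz(c,275,163,.06).round(4),onz(c,276,212,.06).round(4))
print("screws",onz(c,285,306,.014).round(4),onz(c,268,364,.014).round(4),"pin",onz(c,348,358,.041).round(4))
p=c["pixels"]; cv2.imwrite("pics/w1z.png",cv2.resize(p[280:400,250:420],None,fx=4.5,fy=4.5,interpolation=cv2.INTER_CUBIC))
E
```

```text
[[0.4058 0.0007 0.012 ]
 [0.3779 0.0954 0.012 ]
 [0.4557 0.1199 0.012 ]
 [0.4835 0.0217 0.012 ]] [0.4307 0.0594 0.012 ]
-73.59912219313905 0.09870245863528936
-74.19389874073183
handle top [0.4063 0.0529 0.06  ] [0.4501 0.0658 0.06  ]
screws [0.5715 0.1099 0.014 ] [0.6551 0.1118 0.014 ] pin [0.6013 0.1914 0.041 ]
```

View pics/w1z.png

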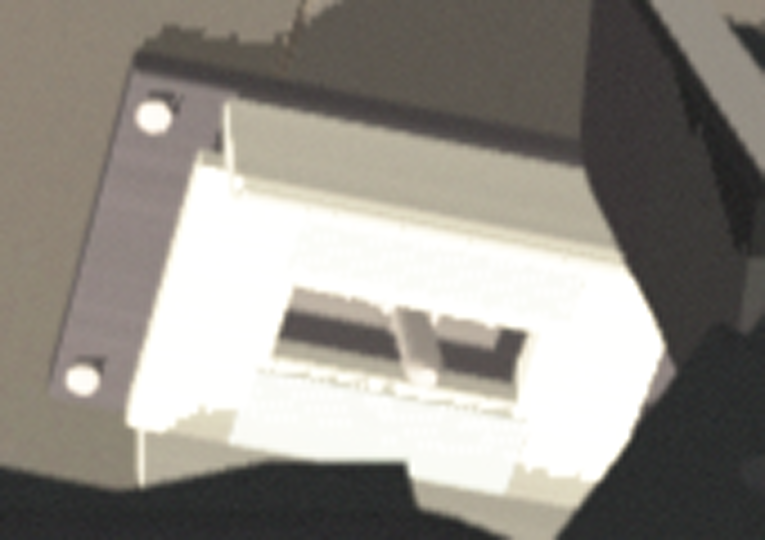

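```bash

python3 -m pendant '[[[-0.008,-0.003,0.2,0,0,0],[0,0,0.2,0,0,0],[0,0,0.2,0,0,0],[0,0,0.2,0,0,0],[0,0,0,0,0,0],[0,0,0,0,0,0]]]' 0
python3 - <<'E'
from h import *
import pickle
c=pickle.load(open("w1.pkl","rb"))
print("pin",onz(c,344.2,363,.041).round(4))
go(.430,.059,.031,105.7)
E
```

```text
time_s: 3.3
eef_pos: [0.4318, 0.0598, 0.0702]
eef_rot: [0.002, -0.129, 0.992, 0.001]
wrist_force: [0.5, 0.1, -0.6]
opening: 1.004
pin [0.6089 0.1894 0.041 ]
t 3.3 pos [0.4318 0.0598 0.0702] q [-0.14  0.1   2.07  0.    0.97 -1.97] F [ 0.48  0.1  -0.61] M [0.05 0.   0.  ] open 1.004
yaw 104.8 tilt [0.16 0.19] SHIFT/200mm [ 0.0105 -0.0021  0.196 ] TURN/pi [ 0.0008  0.0011 -0.005 ]
```

```bash

python3 -m pendant '[[[0.006,0,0.1,0,0,-0.004],[0,0,0.096,0,0,0],[0,0,0,0,0,0],[0,0,0,0,0,0]]]' 0
python3 -c "
from h import *
go(.430,.059,.031,105.7)"
```

```text
time_s: 3.8
eef_pos: [0.4375, 0.059, 0.038]
eef_rot: [0.008, -0.135, 0.991, -0.0]
wrist_force: [-0.5, -0.5, 0.3]
opening: 1.0
t 3.8 pos [0.4375 0.059  0.038 ] q [-0.14  0.17  2.08  0.    0.88 -1.98] F [-0.45 -0.47  0.28] M [0.03 0.02 0.05] open 1.0
yaw 105.46 tilt [0.94 0.08] SHIFT/200mm [0.0369 0.0101 0.0343] TURN/pi [-0.001   0.0051 -0.0013]
```

```bash

python3 -m pendant '[[[0.036,0.01,0.02,0,0.005,0],[0,0,0.012,0,0,0],[0,0,0,0,0,0]]]' 0
python3 -c "
from h import *
go(.430,.059,.031,105.7)
c=imaging.camera('wrist');cv2.imwrite('pics/w2.png',c['pixels'])"
```

```text
time_s: 4.18
eef_pos: [0.4312, 0.0589, 0.0332]
eef_rot: [0.002, -0.135, 0.991, -0.002]
wrist_force: [-0.0, -0.2, 0.1]
opening: 1.002
t 4.175 pos [0.4312 0.0589 0.0332] q [-0.14  0.17  2.09 -0.    0.88 -1.97] F [-0.02 -0.18  0.1 ] M [ 0.07  0.04 -0.03] open 1.002
yaw 105.46 tilt [ 0.22 -0.21] SHIFT/200mm [0.0056 0.002  0.0112] TURN/pi [-0.0014  0.0009 -0.0013]
```

View pics/w2.png

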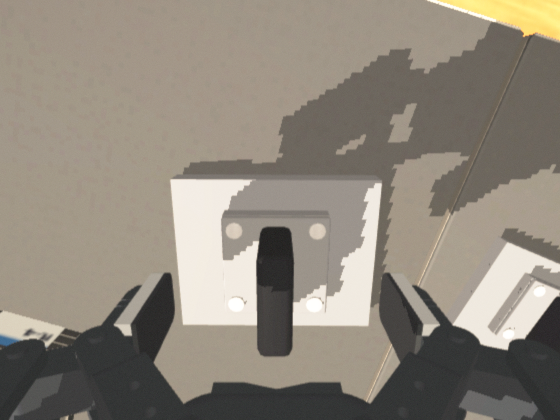

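The handle (257–292, 227–355) is centred between the pads. Closing on it.

```bash

python3 -m pendant '[[[0,0,0.008,0,0,0],[0,0,0,0,0,0],[0,0,0,0,0,0],[0,0,0,0,0,0],[0,0,0,0,0,0],[0,0,0,0,0,0]]]' 1
python3 -c "
from h import *
go(.430,.059,.031,105.7)"
```

```text
time_s: 4.97
eef_pos: [0.4313, 0.0589, 0.0317]
eef_rot: [0.002, -0.134, 0.991, -0.002]
wrist_force: [1.3, -0.4, -0.6]
opening: 0.155
t 4.975 pos [0.4313 0.0589 0.0317] q [-0.14  0.18  2.09 -0.    0.87 -1.97] F [ 1.29 -0.43 -0.61] M [ 0.15 -0.03 -0.01] open 0.155
yaw 105.45 tilt [ 0.22 -0.2 ] SHIFT/200mm [0.0062 0.0021 0.0034] TURN/pi [-0.0014  0.0009 -0.0014]
```

```bash

python3 -m pendant '[[[0,0,0,0,0,0],[0,0,-0.05,0,0,0],[0,0,-0.15,0,0,0],[0,0,-0.15,0,0,0],[0,0,-0.15,0,0,0],[0,0,-0.1,0,0,0],[0,0,0,0,0,0],[0,0,0,0,0,0]]]' 1
python3 -c "
from h import *
go(.609,.1875,.15,92.6)
c=imaging.camera('wrist');cv2.imwrite('pics/w3.png',c['pixels'])"
```

```text
time_s: 5.98
eef_pos: [0.4279, 0.0596, 0.1552]
eef_rot: [-0.001, -0.135, 0.991, -0.002]
wrist_force: [-0.7, -0.5, -3.3]
opening: 0.151
t 5.975 pos [0.4279 0.0596 0.1552] q [-0.14 -0.06  2.02 -0.    1.18 -1.97] F [-0.68 -0.49 -3.32] M [ 0.01 -0.04  0.01] open 0.151
yaw 105.46 tilt [-0.06 -0.19] SHIFT/200mm [-1.0431  0.375   0.0228] TURN/pi [-0.001  -0.0005  0.0714]
```

View pics/w3.png

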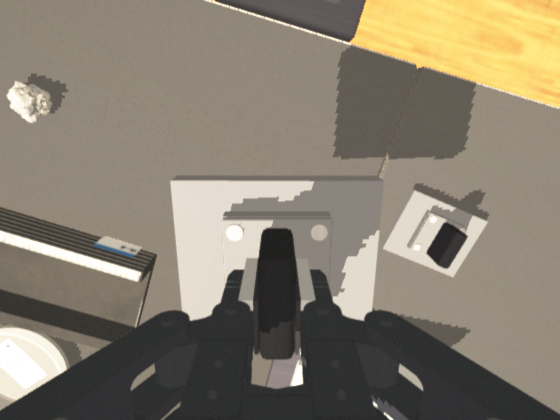

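```bash

python3 -c "
from h import *
c=imaging.camera('wrist'); o=telemetry.get_obs(); q=o['eef_rot']; R=Ro.from_quat([q[1],q[2],q[3],q[0]]).as_matrix()
for p in [(172,178),(382,178),(183,325),(369,325)]:
  X=onz(c,*p,o['eef_pos'][2]-.0197); print((R.T@(X-o['eef_pos'])*1000).round(1))
g=cv2.resize(c['pixels'][160:340,160:400],None,fx=3,fy=3); cv2.imwrite('pics/w3z.png',g)
"
```

```text
[ 40.9 -48.2  19.9]
[40.8 49.6 19.7]
[-38.7 -49.3  19.7]
[-38.8  49.6  19.5]
```

View pics/w3z.png

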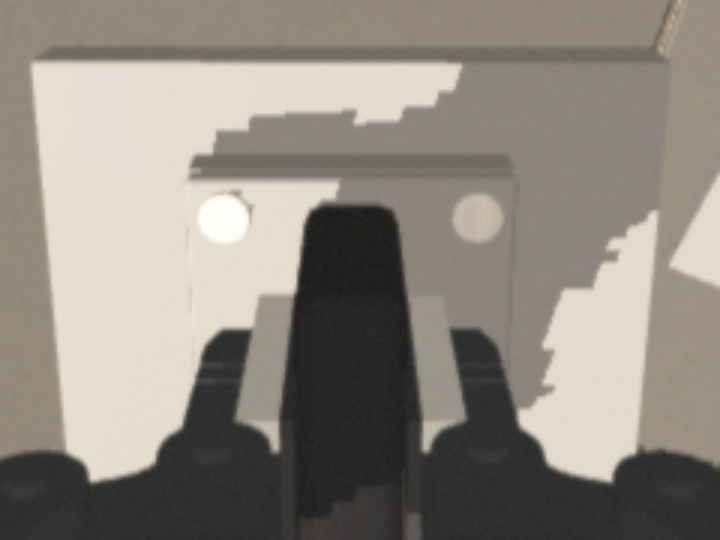

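```bash

python3 -m pendant '[[[-0.1,0.04,0,0,0,0.02],[-0.17,0.06,0,0,0,0.02],[-0.17,0.06,0,0,0,0.02],[-0.17,0.06,0,0,0,0.01],[-0.17,0.07,0,0,0,0],[-0.1,0.04,0,0,0,0],[0,0,0,0,0,0],[0,0,0,0,0,0]]]' 1
python3 -c "
from h import *
go(.609,.1997,.11,92.6)"
```

```text
time_s: 7.08
eef_pos: [0.5922, 0.1488, 0.1415]
eef_rot: [-0.01, -0.021, 1.0, -0.002]
wrist_force: [-0.3, 0.4, -3.3]
opening: 0.157
t 7.075 pos [0.5922 0.1488 0.1415] q [ 0.05  0.36  1.57 -0.    1.23 -1.56] F [-0.34  0.39 -3.31] M [ 0.01 -0.05 -0.04] open 0.157
yaw 92.37 tilt [-1.2  -0.24] SHIFT/200mm [-0.0975  0.2512  0.1545] TURN/pi [-0.001  -0.0067 -0.0013]
```

```bash

python3 -m pendant '[[[-0.05,0.12,0,0,-0.0067,0],[-0.048,0.13,0,0,0,0],[0,0,0.05,0,0,0],[0,0,0,0,0,0],[0,0,0,0,0,0]]]' 1
python3 - <<'E'
from h import *
go(.609,.1997,.11,92.6)
T=imaging.camera("top");S=imaging.camera("scene")
cv2.imwrite("pics/t4.png",cv2.resize(T["pixels"][150:250,220:320],(600,600),interpolation=cv2.INTER_CUBIC))
cv2.imwrite("pics/s4.png",cv2.resize(S["pixels"][120:240,230:350],(600,600),interpolation=cv2.INTER_CUBIC))
E
```

```text
time_s: 7.7
eef_pos: [0.6054, 0.1971, 0.1286]
eef_rot: [-0.003, -0.019, 1.0, -0.003]
wrist_force: [0.7, -0.3, -2.9]
opening: 0.149
t 7.7 pos [0.6054 0.1971 0.1286] q [ 0.13  0.42  1.52 -0.    1.21 -1.48] F [ 0.67 -0.29 -2.87] M [0.02 0.   0.02] open 0.149
yaw 92.22 tilt [-0.32 -0.3 ] SHIFT/200mm [-0.0192  0.0127  0.0931] TURN/pi [-0.0016 -0.0018 -0.0021]
```

View pics/t4.png

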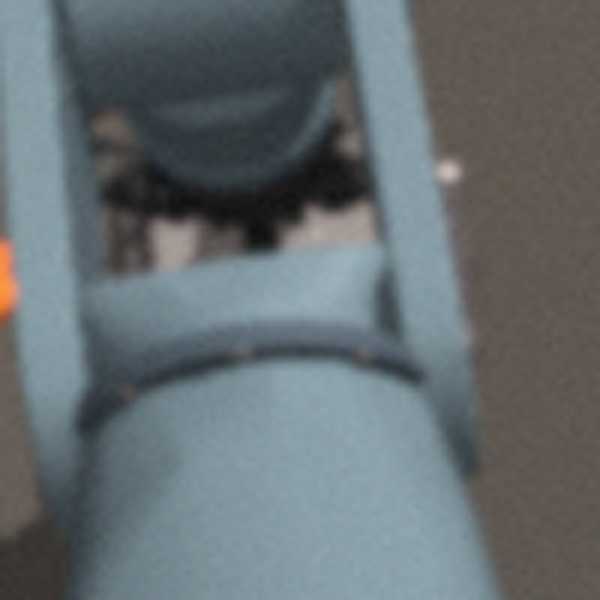

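View pics/s4.png

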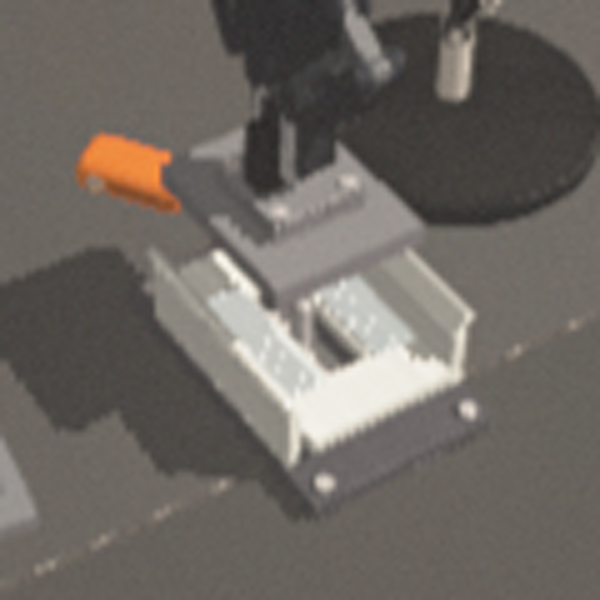

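The scene camera still sees the cover above the jig, and it's aligned with the cheeks. I'll correct the lateral offset, then descend.

```bash

python3 -m pendant '[[[-0.02,0.012,0.04,-0.001,-0.002,-0.002],[0,0,0.05,0,0,0],[0,0,0,0,0,0],[0,0,0,0,0,0]]]' 1
python3 - <<'E'
from h import *
go(.609,.1997,.08,92.6)
E
```

```text
time_s: 8.3
eef_pos: [0.6096, 0.199, 0.1092]
eef_rot: [0.0, -0.022, 1.0, -0.001]
wrist_force: [-0.4, 0.2, -2.6]
opening: 0.154
t 8.3 pos [0.6096 0.199  0.1092] q [ 0.13  0.45  1.52 -0.    1.17 -1.48] F [-0.45  0.18 -2.59] M [-0.02  0.01 -0.  ] open 0.154
yaw 92.53 tilt [ 0.05 -0.09] SHIFT/200mm [0.0031 0.0041 0.146 ] TURN/pi [-0.0005  0.0002 -0.0004]
```

```bash

python3 -m pendant '[[[0.002,0.004,0.04,0,0,0],[0,0,0.04,0,0,0],[0,0,0,0,0,0],[0,0,0,0,0,0]]]' 1
python3 - <<'E'
from h import *
go(.609,.1997,.08,92.6)
T=imaging.camera("wrist");S=imaging.camera("scene")
cv2.imwrite("pics/w5.png",T["pixels"])
cv2.imwrite("pics/s5.png",cv2.resize(S["pixels"][120:240,230:350],(600,600),interpolation=cv2.INTER_CUBIC))
E
```

```text
time_s: 8.8
eef_pos: [0.6091, 0.1999, 0.092]
eef_rot: [0.0, -0.022, 1.0, -0.001]
wrist_force: [0.3, -1.1, -2.0]
opening: 0.154
t 8.8 pos [0.6091 0.1999 0.092 ] q [ 0.13  0.47  1.53 -0.    1.14 -1.48] F [ 0.27 -1.09 -2.03] M [ 0.03  0.02 -0.02] open 0.154
yaw 92.54 tilt [ 0.04 -0.09] SHIFT/200mm [ 0.0006 -0.0007  0.0601] TURN/pi [-0.0005  0.0002 -0.0003]
```

View pics/w5.png

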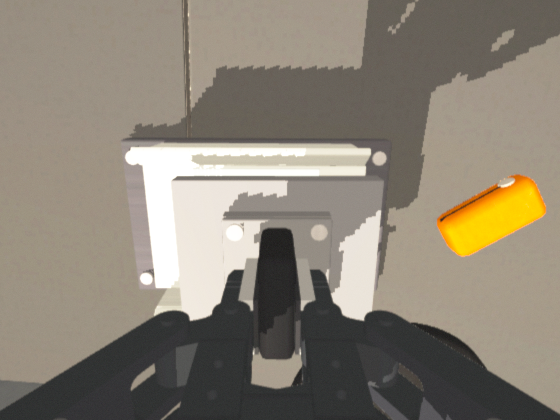

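View pics/s5.png

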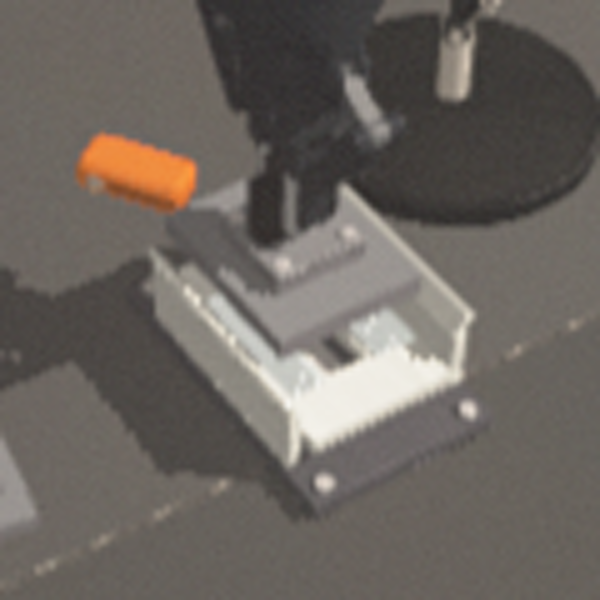

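```bash

python3 - <<'E'
from h import *
c=imaging.camera("wrist")
A,B,C=[onz(c,*p,.014) for p in [(132.5,157.5),(379.5,158),(147,278.5)]]
print(A.round(4),B.round(4),C.round(4)); d=A-B; print(np.degrees(np.arctan2(d[1],d[0])), "centre",((B+C)/2).round(4))
d=A-C; print(np.degrees(np.arctan2(d[1],d[0])))
E
```

```text
[0.5714 0.109  0.014 ] [0.5651 0.2626 0.014 ] [0.6552 0.1126 0.014 ]
-87.64456485096541 centre [0.6101 0.1876 0.014 ]
-177.58169620174303
```

```bash

python3 -m pendant '[[[-0.003,0,0.03,0,0,0],[0,0,0.03,0,0,0],[0,0,0.01,0,0,0],[0,0,0,0,0,0]]]' 1
python3 -c "
from h import *
go(.6096,.1996,.0727,92.4)"
python3 -m pendant '[[[0,0,0.01,0,0,0],[0,0,0.01,0,0,0],[0,0,0,0,0,0]]]' 1
python3 -c "
from h import *
go(.6096,.1996,.0727,92.4)"
```

```text
time_s: 9.45
eef_pos: [0.6099, 0.1998, 0.0773]
eef_rot: [0.001, -0.022, 1.0, -0.001]
wrist_force: [-0.6, -0.1, -2.6]
opening: 0.153
t 9.45 pos [0.6099 0.1998 0.0773] q [ 0.13  0.49  1.54 -0.    1.11 -1.48] F [-0.59 -0.09 -2.58] M [-0.    0.    0.08] open 0.153
yaw 92.54 tilt [ 0.07 -0.09] SHIFT/200mm [ 0.0017 -0.0011  0.0232] TURN/pi [-0.0005  0.0003  0.0008]
time_s: 9.82
eef_pos: [0.6101, 0.1999, 0.0733]
eef_rot: [0.001, -0.022, 1.0, -0.001]
wrist_force: [0.2, 0.1, -2.2]
opening: 0.148
t 9.825 pos [0.6101 0.1999 0.0733] q [ 0.13  0.5   1.54 -0.    1.11 -1.48] F [ 0.21  0.13 -2.19] M [ 0.01  0.01 -0.07] open 0.148
yaw 92.54 tilt [ 0.09 -0.09] SHIFT/200mm [ 0.0024 -0.0012  0.0028] TURN/pi [-0.0005  0.0005  0.0008]
```

```bash

python3 -m pendant '[[[0.001,0,0.004,0,0,0],[0,0,0.004,0,0,0],[0,0,0,0,0,0]]]' 1
python3 -c "
from h import *
go(.6096,.1996,.0727,92.4)"
python3 -m pendant '[[[0.001,0,0.004,0,0,0],[0,0,0.004,0,0,0],[0,0,0,0,0,0]]]' 1
python3 -c "
from h import *
go(.6096,.1996,.0727,92.4)"
```

```text
time_s: 10.2
eef_pos: [0.6103, 0.2, 0.0726]
eef_rot: [0.001, -0.022, 1.0, -0.001]
wrist_force: [0.5, 0.1, -2.6]
opening: 0.156
t 10.2 pos [0.6103 0.2    0.0726] q [ 0.13  0.5   1.54 -0.    1.1  -1.48] F [ 0.55  0.11 -2.63] M [-0.05  0.01  0.06] open 0.156
yaw 92.54 tilt [ 0.14 -0.08] SHIFT/200mm [ 0.0034 -0.0017 -0.0003] TURN/pi [-0.0005  0.0008  0.0008]
time_s: 10.58
eef_pos: [0.6104, 0.2, 0.0725]
eef_rot: [0.002, -0.022, 1.0, -0.001]
wrist_force: [-2.2, -0.3, 1.3]
opening: 0.15
t 10.575 pos [0.6104 0.2    0.0725] q [ 0.13  0.5   1.54 -0.    1.1  -1.48] F [-2.25 -0.28  1.26] M [-0.06  0.42 -0.03] open 0.15
yaw 92.55 tilt [ 0.19 -0.09] SHIFT/200mm [ 0.0043 -0.0019 -0.001 ] TURN/pi [-0.0005  0.001   0.0009]
```

Contact is at TCP z 0.0725, with fz rising by about 4 N. That matches the cover riding on the pin. Sliding towards it now.

```bash

python3 -m pendant '[[[0.003,-0.01,0.001,0,0.001,0],[0.001,-0.01,0.001,0,0,0],[0,0,0.001,0,0,0]]]' 1
python3 -c "
from h import *
go(.6101,.189,.0635,92.4)"
python3 -m pendant '[[[0.001,-0.01,0.002,0,0,0],[0,0,0.002,0,0,0]]]' 1
python3 -c "
from h import *
go(.6101,.189,.0635,92.4)"
```

```text
time_s: 10.95
eef_pos: [0.6107, 0.1965, 0.0723]
eef_rot: [0.001, -0.022, 1.0, -0.0]
wrist_force: [-1.3, -0.2, 2.8]
opening: 0.152
t 10.95 pos [0.6107 0.1965 0.0723] q [ 0.13  0.5   1.54 -0.    1.1  -1.49] F [-1.28 -0.18  2.78] M [-0.    0.24  0.05] open 0.152
yaw 92.56 tilt [ 0.14 -0.01] SHIFT/200mm [ 0.005  -0.0373  0.0442] TURN/pi [-0.0001  0.0008  0.0009]
time_s: 11.2
eef_pos: [0.6109, 0.1941, 0.0715]
eef_rot: [0.001, -0.022, 1.0, -0.0]
wrist_force: [0.1, -1.3, -0.7]
opening: 0.152
t 11.2 pos [0.6109 0.1941 0.0715] q [ 0.12  0.5   1.54 -0.    1.1  -1.49] F [ 0.09 -1.32 -0.72] M [-0.38 -0.01  0.01] open 0.152
yaw 92.56 tilt [ 0.17 -0.03] SHIFT/200mm [ 0.0051 -0.0253  0.0398] TURN/pi [-0.0002  0.0009  0.0009]
```

The z reading and the force are falling, so the slot edge has reached the pin's taper. Continuing.

```bash

python3 -m pendant '[[[0.004,-0.01,0.003,0,0.001,0],[0,0,0.004,0,0,0]]]' 1
python3 -c "
from h import *
go(.6101,.189,.0635,92.4)"
python3 -m pendant '[[[0.004,-0.005,0.005,0,0,0],[0,0,0.005,0,0,0]]]' 1
python3 -c "
from h import *
go(.6101,.189,.0635,92.4)"
```

```text
time_s: 11.45
eef_pos: [0.609, 0.1913, 0.0685]
eef_rot: [-0.002, -0.022, 1.0, -0.001]
wrist_force: [-0.2, 0.3, -2.8]
opening: 0.154
t 11.45 pos [0.609  0.1913 0.0685] q [ 0.12  0.5   1.55 -0.    1.1  -1.5 ] F [-0.19  0.29 -2.76] M [ 0.03  0.04 -0.01] open 0.154
yaw 92.55 tilt [-0.17 -0.09] SHIFT/200mm [-0.0049 -0.0116  0.0249] TURN/pi [-0.0005 -0.001   0.0008]
time_s: 11.7
eef_pos: [0.6075, 0.19, 0.0654]
eef_rot: [-0.002, -0.022, 1.0, -0.001]
wrist_force: [-0.6, -0.3, -2.9]
opening: 0.153
t 11.7 pos [0.6075 0.19   0.0654] q [ 0.12  0.5   1.55 -0.    1.1  -1.5 ] F [-0.63 -0.32 -2.93] M [-0.01 -0.02  0.01] open 0.153
yaw 92.54 tilt [-0.27 -0.11] SHIFT/200mm [-0.0126 -0.0053  0.0096] TURN/pi [-0.0005 -0.0015  0.0008]
```

The slot is over the pin: the cover hangs free with its underside at about 33.7 mm. I'll re-centre it and lower it onto the slides.

```bash

python3 -m pendant '[[[-0.01,0,0,0,-0.002,0],[0,0,0.006,0,0,0],[0,0,0,0,0,0]]]' 1
python3 -c "
from h import *
go(.6095,.189,.0635,92.4)"
python3 -m pendant '[[[0,0,0.004,0,0,0],[0,0,0.002,0,0,0],[0,0,0,0,0,0]]]' 1
python3 -c "
from h import *
go(.6095,.189,.0635,92.4)"
```

```text
time_s: 12.08
eef_pos: [0.6096, 0.1902, 0.0639]
eef_rot: [0.001, -0.022, 1.0, -0.001]
wrist_force: [-0.7, 0.9, -2.6]
opening: 0.151
t 12.075 pos [0.6096 0.1902 0.0639] q [ 0.12  0.5   1.55 -0.    1.09 -1.5 ] F [-0.65  0.88 -2.6 ] M [-0.02  0.03 -0.  ] open 0.151
yaw 92.54 tilt [ 0.1  -0.09] SHIFT/200mm [ 0.0005 -0.0057  0.002 ] TURN/pi [-0.0005  0.0005  0.0008]
time_s: 12.45
eef_pos: [0.61, 0.1902, 0.0637]
eef_rot: [0.001, -0.022, 1.0, -0.001]
wrist_force: [0.3, 0.4, -2.9]
opening: 0.154
t 12.45 pos [0.61   0.1902 0.0637] q [ 0.12  0.5   1.55 -0.    1.09 -1.5 ] F [ 0.32  0.38 -2.87] M [-0.02 -0.03  0.02] open 0.154
yaw 92.55 tilt [ 0.16 -0.09] SHIFT/200mm [ 0.0026 -0.0061  0.001 ] TURN/pi [-0.0005  0.0008  0.0008]
```

```bash

python3 -m pendant '[[[0.001,0,0.004,0,0,0],[0.001,0,0.004,0,0,0],[0,0,0,0,0,0]]]' 1
python3 -c "
from h import *
go(.6095,.189,.0635,92.4)"
python3 -m pendant '[[[0.001,0,0.004,0,0,0],[0.001,0,0.004,0,0,0],[0,0,0,0,0,0]]]' 1
python3 -c "
from h import *
go(.6095,.189,.0635,92.4)
S=imaging.camera('scene')
cv2.imwrite('pics/s6.png',cv2.resize(S['pixels'][120:240,230:350],(600,600),interpolation=cv2.INTER_CUBIC))
cv2.imwrite('pics/w6.png',imaging.camera('wrist')['pixels'])"
```

```text
time_s: 12.82
eef_pos: [0.61, 0.1903, 0.0634]
eef_rot: [0.002, -0.022, 1.0, -0.001]
wrist_force: [-2.6, -0.7, 3.9]
opening: 0.157
t 12.825 pos [0.61   0.1903 0.0634] q [ 0.12  0.5   1.55 -0.    1.08 -1.5 ] F [-2.57 -0.68  3.9 ] M [-0.11  0.51  0.03] open 0.157
yaw 92.55 tilt [ 0.21 -0.09] SHIFT/200mm [ 0.0027 -0.0061 -0.0007] TURN/pi [-0.0005  0.0011  0.0009]
time_s: 13.2
eef_pos: [0.61, 0.1902, 0.0623]
eef_rot: [0.002, -0.022, 1.0, -0.001]
wrist_force: [-2.4, -0.0, 5.0]
opening: 0.152
t 13.2 pos [0.61   0.1902 0.0623] q [ 0.12  0.5   1.55 -0.    1.08 -1.5 ] F [-2.42 -0.02  4.95] M [-0.08  0.55  0.04] open 0.152
yaw 92.56 tilt [ 0.26 -0.08] SHIFT/200mm [ 0.0029 -0.0061 -0.006 ] TURN/pi [-0.0005  0.0014  0.0009]
```

View pics/s6.png

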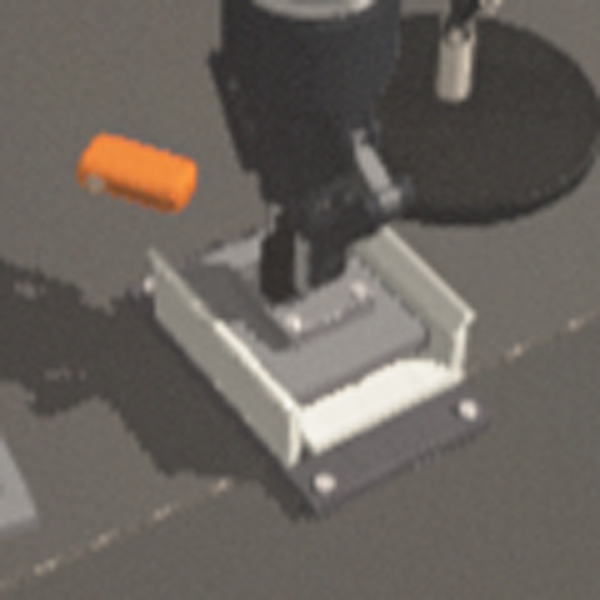

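View pics/w6.png

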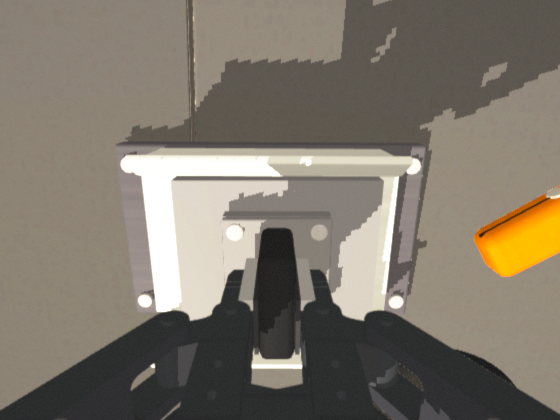

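The bed started moving at about 3.9 N, with TCP z ≈ 0.0634. I'll press to z ≈ 0.0585, expecting about 7.5 N.

```bash

python3 -m pendant '[[[0.001,0,0.006,0,0.001,0],[0.001,0,0.006,0,0,0],[0,0,0.006,0,0,0],[0,0,0.002,0,0,0]]]' 1
python3 -c "
from h import *
go(.6095,.189,.0585,92.4)"
python3 -m pendant '[[[0.001,0,0.005,0,0.001,0],[0,0,0.004,0,0,0],[0,0,0.002,0,0,0]]]' 1
python3 -c "
from h import *
go(.6095,.189,.0585,92.4)"
```

```text
time_s: 13.8
eef_pos: [0.61, 0.1903, 0.0592]
eef_rot: [0.001, -0.022, 1.0, -0.001]
wrist_force: [-3.5, -0.9, 7.3]
opening: 0.151
t 13.8 pos [0.61   0.1903 0.0592] q [ 0.12  0.51  1.55 -0.    1.08 -1.5 ] F [-3.55 -0.88  7.25] M [-0.12  0.51  0.  ] open 0.151
yaw 92.56 tilt [ 0.11 -0.1 ] SHIFT/200mm [ 0.0027 -0.0061  0.0033] TURN/pi [-0.0006  0.0006  0.0009]
time_s: 14.18
eef_pos: [0.61, 0.1902, 0.0582]
eef_rot: [-0.001, -0.022, 1.0, -0.001]
wrist_force: [-4.0, -1.3, 8.3]
opening: 0.152
t 14.175 pos [0.61   0.1902 0.0582] q [ 0.12  0.51  1.55 -0.    1.08 -1.5 ] F [-4.02 -1.35  8.34] M [-0.12  0.55 -0.09] open 0.152
yaw 92.56 tilt [-0.06 -0.11] SHIFT/200mm [ 0.0029 -0.0061 -0.0016] TURN/pi [-0.0006 -0.0004  0.0009]
```

```bash

python3 -m pendant '[[[0,0,0,0,0,0],[0,0,0,0,0,0]]]' 1
python3 -c "
from h import *
go(.6095,.189,.0585,92.4)
S=imaging.camera('scene')
cv2.imwrite('pics/s7.png',cv2.resize(S['pixels'][120:240,230:350],(600,600),interpolation=cv2.INTER_CUBIC))
T=imaging.camera('top')
go(.6095,.189,.0585,92.4)
go(.6095,.189,.0585,92.4)
"
```

```text
time_s: 14.42
eef_pos: [0.61, 0.1903, 0.0589]
eef_rot: [-0.001, -0.022, 1.0, -0.001]
wrist_force: [-4.9, -0.7, 6.6]
opening: 0.156
t 14.425 pos [0.61   0.1903 0.0589] q [ 0.12  0.51  1.55 -0.    1.08 -1.5 ] F [-4.86 -0.74  6.63] M [-0.1   0.5  -0.05] open 0.156
yaw 92.57 tilt [-0.07 -0.12] SHIFT/200mm [ 0.003  -0.0062  0.0022] TURN/pi [-0.0007 -0.0004  0.001 ]
t 14.525 pos [0.61   0.1902 0.0589] q [ 0.12  0.51  1.55 -0.    1.08 -1.5 ] F [-3.51 -0.46  6.97] M [-0.11  0.55  0.  ] open 0.152
yaw 92.57 tilt [-0.07 -0.12] SHIFT/200mm [ 0.0028 -0.0061  0.0022] TURN/pi [-0.0007 -0.0004  0.0009]
t 14.525 pos [0.61   0.1902 0.0589] q [ 0.12  0.51  1.55 -0.    1.08 -1.5 ] F [-3.51 -0.46  6.97] M [-0.11  0.55  0.  ] open 0.152
yaw 92.57 tilt [-0.07 -0.12] SHIFT/200mm [ 0.0028 -0.0061  0.0022] TURN/pi [-0.0007 -0.0004  0.0009]
```

View pics/s7.png

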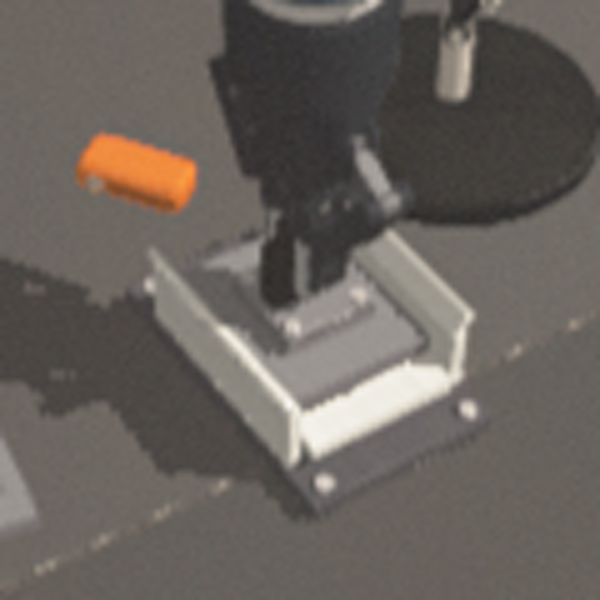

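```bash

python3 -m pendant '[[[0.001,0,0.003,0,0,0],[0,0,0.003,0,0,0]]]' 1
python3 -c "
from h import *
for i in range(3):
  go(.6095,.189,.0585,92.4)
  for k in range(5): imaging.camera('scene')
go(.6095,.189,.0585,92.4)
"
```

```text
time_s: 14.78
eef_pos: [0.61, 0.1902, 0.0586]
eef_rot: [-0.0, -0.022, 1.0, -0.001]
wrist_force: [-5.1, -1.0, 7.7]
opening: 0.15
t 14.775 pos [0.61   0.1902 0.0586] q [ 0.12  0.51  1.55 -0.    1.08 -1.5 ] F [-5.07 -1.05  7.75] M [-0.17  0.55 -0.03] open 0.15
yaw 92.57 tilt [-0.04 -0.12] SHIFT/200mm [ 0.0029 -0.0061  0.0005] TURN/pi [-0.0007 -0.0003  0.0009]
t 15.025 pos [0.61   0.1903 0.0586] q [ 0.12  0.51  1.55 -0.    1.08 -1.5 ] F [-5.05 -1.1   8.3 ] M [-0.12  0.56 -0.06] open 0.156
yaw 92.57 tilt [-0.04 -0.12] SHIFT/200mm [ 0.003  -0.0062  0.0006] TURN/pi [-0.0007 -0.0003  0.001 ]
t 15.275 pos [0.61   0.1903 0.0586] q [ 0.12  0.51  1.55 -0.    1.08 -1.5 ] F [-3.64 -0.99  7.  ] M [-0.17  0.53 -0.04] open 0.155
yaw 92.57 tilt [-0.04 -0.13] SHIFT/200mm [ 0.0029 -0.0061  0.0004] TURN/pi [-0.0007 -0.0003  0.001 ]
t 15.525 pos [0.61   0.1902 0.0586] q [ 0.12  0.51  1.55 -0.    1.08 -1.5 ] F [-4.12 -0.66  7.39] M [-0.12  0.53  0.  ] open 0.151
yaw 92.57 tilt [-0.05 -0.13] SHIFT/200mm [ 0.0028 -0.0061  0.0005] TURN/pi [-0.0007 -0.0003  0.0009]
```

```bash
python3 -c "
from h import *
print(ctrl.hand_in()); print(telemetry.get_obs()['eef_pos'])"
```

```text
the job is handed in; nothing more can be done
None
the job is handed in; nothing more can be done
```

I set the larger cover between the cheeks and worked it about 10 mm along the jig until its slot dropped over the pin. It then lay flat on the slides, and I pressed it and handed in at 15.5 s while still gripping and pushing.

- **Contact heights:** the cover first touched with the TCP at 72.5 mm, as expected when riding on the pin. It touched the slides at about 63.5 mm, a 9 mm drop that matches the pin's height.
- **Press depth:** the TCP held steady at 58.6 mm for the last 0.75 s, so the bed should be down about 4.9–5.0 mm. The downward push read 7.0–8.3 N, against the 7–8 N expected at 5 mm. I had no direct reading of the bed.
- **Tilt and grip:** the tool was within about 0.15° of vertical and the grip was unchanged.
- **Sideways force:** 3.5–5 N remained along world x, across the jig, at the end. It is probably friction or a light touch on a cheek, and I left it.
- **Other objects:** I touched nothing else on the bench. My last close-up did not cover the torch, dish or rock.

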